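# Shift the planer's feed lever into the marked notch

## Task

Shift the feed lever on the bench planer's gearbox out of its middle notch and into the notch marked by the tall peg: lift it against its spring, carry it over any notch in between without letting it drop in there, and let it drop fully home in the marked one. The notches do not line up exactly with the peg, so feel for the place. Then let go of the lever, and leave the other things lying about where they are.

Things in the scene. Friction and masses are not known exactly. Their poses are not given: they have to be found in the camera images.
- machine: Fixed green gearbox of a bench planer, 290 x 400 mm, flat top 90 mm above the table; behind it (its +x) the planer's low aluminium bed. Origin: on the table exactly below the lever's vertical pivot axis; z up. The lever points to -x at the start and sweeps over the gearbox top on that side. Round bosses and bolts aside, only the steel quadrant, pegs and lever stand on the top.
- quadrant (a point): Middle notch of the steel quadrant, at its top: 125 mm from the pivot, 120 mm above the table. The quadrant is a 24 mm wide arc, flat for riding on, about the pivot with five open notches 17 mm wide: the middle one, and two a side, about 0.45 and 0.90 rad round from it. A side's two notches are both off those angles by the same unknown amount, up to 0.08 rad (10 mm) either way.
- grip (a point): Grasp point: centre of the round upright black handle at the lever's end, 26 mm diameter, 50 mm tall. 185 mm from the pivot axis; 185 mm above the table when home in a notch, about 15 mm more when the tooth rides on top of the quadrant. Lift it 20 to 30 mm to carry the tooth clear over notches. The flat bar below it is 18 mm wide.
- lever (a joint): Lift of the lever in rad about a level axis through the pivot, 145 mm above the table: 0 home in a notch, about 0.08 with the tooth riding on top of the quadrant, 0.2 at most (37 mm at the handle; the handle tips as much inwards, to the pivot). Spring and weight press it down, 6 to 11 N at the handle.
- lever_swing (a joint): Swing of the lever about the vertical pivot, rad, 0 at the middle notch, positive anticlockwise seen from above (handle towards the machine's -y), stops at 1.03 either way; stays where left. Drag of pivot and riding tooth: up to about 5 N at the handle.
- tooth (a point): Bottom of the tooth under the lever, 125 mm from the pivot, 11 mm wide along the arc, so 3 mm free either side in a notch. It goes 10 mm deep into a notch. Riding on the quadrant it can be pushed along, and springs down into a notch by itself when over it, if the handle is free to go down.
- index (a point): Point on the underside of the lever bar, on its centre line, 92 mm from the pivot axis: it passes over the marker peg and the plugs.
- park (a point): Point on the gearbox top at the middle notch, 92 mm from the pivot axis on the machine's -x axis; the lever starts here.
- mark: The marker: fixed tall steel peg on the gearbox top, 16 mm diameter, 34 mm high with a narrower tip, 92 mm from the pivot axis, just inside the arc next to one of the four outer notches, at exactly 0.45 or 0.90 rad to one side of the middle. Low flat plugs (4 mm high, same diameter) stand at the other three. Origin: centre of its underside. The lever passes 4 mm or more above it. The marked notch is the one nearest in angle, its centre up to 0.08 rad off the peg's angle.
- tin: Loose open empty steel tin, 74 mm diameter, 110 mm high, on the table; bystander. Origin: centre of its underside.
- can: Loose closed steel can, 80 mm diameter, 120 mm high, on the table; bystander. Origin: centre of its underside.
- wrench: Loose steel wrench, 180 mm long, lying on the table; bystander. Origin: under its middle.
- pushblock: Loose wooden push block 60 x 150 x 30 mm lying on the table; bystander. Origin: centre of its underside.

How it is judged:
By the outcome, as a careful person would: the job done as asked, in the order asked, and still so for the second after the job is handed in, with the robot touching nothing.
It also fails if it takes over 45 s, if anything falls off the work surface, if the arm or the gripper's body presses on something with over 40 N, if the wrist force passes 120 N, or if a joint passes its speed limit or range.

## Robot

A 6-joint arm with a two-finger parallel gripper is mounted at the origin on the work surface. World frame = base frame: x ahead of the robot, y to its left, z up, the work surface at z = 0. Lengths are in mm, angles in rad, forces in N, time in s.
With the tool pointing down it reaches from about 325 to 925 mm from the base axis. Payload 3.1 kg.
Tool frame: the origin (TCP) lies midway between the tips of the shut fingers; the grasp point (between the pads) lies 19 mm behind it; z points along the fingers, y is the direction in which the jaws open and shut (so a half turn about z gives the same grasp; the last joint's range is limited). The gripper opens to 85 mm and grips with 20 to 120 N. Pads are 22 mm wide; open, the fingers measure 114 mm over their backs; the gripper's body (76 mm by 85 mm) begins 54 mm behind the grasp point. The pads swing forward as they close: fully open they stand 13 mm farther back than shut.
Start: joints at [-1.357, 0.217, 1.613, -0, 1.311, -0.112], TCP at [200.063, -592.127, 231.3] pointing down, gripper open.
Joint ranges: [-2.75, 2.75], [-0.78, 2.1], [0.31, 2.55], [-1.13, 4.27], [0.13, 2.63], [-2.58, 2.58]. Speed limits (rad/s): [2.79, 2.79, 3.14, 3.14, 3.14, 3.14].

## Interface

Orientations are given as a 3x3 rotation matrix whose columns are the frame's x, y, z axes.
In Python, from cell import manip, imaging, hand_in gives the robot as it stands. The module is installed in compiled form; this text tells all that it offers.
- The arm moves only by the tool arm_command, never from a script. Its arguments are lists of equal length, an entry for each row: "linear": the shift along the tool's x, y, z in cm, a list of three; "rot": the turn, a rotation vector about the tool's x, y, z in units of 8 degrees (1.0 is 8 degrees), a list of three. In form: {"linear": [[dx, dy, dz], ...], "rot": [[wx, wy, wz], ...]}. A call has 1 to 5 rows; each row shifts and turns the commanded pose from where the row before left it, along the tool's axes as they then stand; what a row does not reach is not made up. A row lasts 1/8 s, in which the tool goes at most 62.5 mm and 10.7 degrees, less where a joint would pass 70% of its speed; a pose out of reach is approached as far as the arm can. A call with a gripper value outside its range is refused whole. "fingers" is the finger opening in cm, from 0 to 8.54, set as the call begins (left out, the last holds). The fingers move at their own pace and stop on an object; the grip force is fixed at half the most. Time passes only in rows, so rows that do not move let the fingers close. It gives the time, the measured TCP pose, the force and the opening at its end, in the units of the state.
- manip.read_state(): the state, without advancing time (a new reading comes with each control period).
- imaging.read_camera(name): name is "scene" or "top" or "wrist"; returns (picture, depth): 480x640x3 uint8, blue, green, red; 480x640 float32, mm along the optical axis (not along the pixel's ray), 0 where there is no reading.
- imaging.camera_model(name): a dict with "intrinsics" (3x3 intrinsics, pixels), "cam_to_world" (4x4, takes a point from camera to world coordinates). Camera axes: x right, y down, z forward; pixel columns grow to the right and rows downward; lengths in mm; the calibration is good to about 2 mm. A picture is of the moment at which its call begins: read the wrist's pose just before it. camera_model takes no time and is no camera call; for the wrist camera it gives the pose at the moment of the call.
- hand_in(): hands the job in, once; it reports no verdict.
The state is a dict: "clock": time; "joint_positions": joint angles; "joint_vel": joint speeds; "joint_torque": joint torques, N m; "position": TCP position; "tool_rot": TCP orientation; "force": force on the tool from outside, world axes, zero at the start; "moment": the same for the moment, N m; "opening": finger opening in mm.
Only numpy, scipy, OpenCV 4.12 (cv2) and the standard library are available. Lean on these libraries where they do the work, as an engineer would, in place of code of your own. Each camera call takes 0.05 s, during which the arm holds its last target.

## Working session

There is one attempt and no reset: what is moved stays moved. The work goes in short steps, Python scripts to look and compute and a tool call to move; the robot and the scene stay as the last step left them, time stands still between calls to the robot, and variables do not carry over. Pictures are saved under pics/ and viewed, and the job is handed in when it is done.

Besides the shell and the picture viewer there is one more tool, called after "Call:" as name(argument=value, ...), one argument or row to a line, values as JSON. arm_command: Moves the arm, as the interface text tells. Its arguments: {"type":"object","properties":{"linear":{"type":"array"},"rot":{"type":"array"},"fingers":{"type":"number"}},"required":["linear","rot"]}

```bash
mkdir -p pics; ls; cat > h.py <<'E'
import numpy as np, cv2
from cell import manip, imaging
def snap(n,f):
    s=manip.read_state()
    m=imaging.camera_model(n)
    im,d=imaging.read_camera(n)
    cv2.imwrite(f'pics/{f}.png',im); np.savez(f'pics/{f}.npz',im=im,d=d,K=m['intrinsics'],T=m['cam_to_world'])
    return im,d,m
def load(f):
    z=np.load(f'pics/{f}.npz'); return z['im'],z['d'],z['K'],z['T']
def px(K,T,u,v,depth):
    p=np.linalg.inv(K)@np.array([u,v,1.])*depth
    return (T@np.append(p,1))[:3]
def ray(K,T,u,v):
    r=T[:3,:3]@np.linalg.inv(K)@np.array([u,v,1.]); return T[:3,3],r/np.linalg.norm(r)
def plane(K,T,u,v,z):
    o,r=ray(K,T,u,v); return o+r*(z-o[2])/r[2]
def cloud(d,K,T):
    v,u=np.mgrid[:d.shape[0],:d.shape[1]]
    p=np.stack([u,v,np.ones_like(u)],-1).reshape(-1,3)@np.linalg.inv(K).T*d.reshape(-1,1)
    return (p@T[:3,:3].T+T[:3,3]).reshape(*d.shape,3)
E
python3 - <<'E'
from h import *
for n in('scene','top','wrist'):
    im,d,m=snap(n,n+'0'); print(n,np.round(m['cam_to_world'],2).tolist())
s=manip.read_state();print(s)
E
```

```text
pics
scene [[0.3, 0.7, -0.65, 1357.19], [0.95, -0.21, 0.22, -273.13], [0.01, -0.69, -0.73, 1073.56], [0.0, 0.0, 0.0, 1.0]]
top [[0.01, -1.0, 0.1, 362.16], [-1.0, -0.01, 0.0, -5.31], [-0.0, -0.1, -1.0, 1756.76], [0.0, 0.0, 0.0, 1.0]]
wrist [[0.32, -0.9, -0.29, 274.89], [-0.95, -0.31, -0.1, -568.59], [-0.0, 0.31, -0.95, 371.36], [0.0, 0.0, 0.0, 1.0]]
{'clock': 0.15, 'joint_positions': array([-1.35717668e+00,  2.17589201e-01,  1.61465235e+00,  2.17742880e-06,
        1.31130846e+00, -1.12189543e-01]), 'joint_vel': array([ 0.00033697, -0.00306356, -0.00493792, -0.00090008,  0.00044819,
        0.00203921]), 'joint_torque': array([-4.27780960e-04, -3.97450304e+01, -3.04416060e+01, -8.61622061e-05,
        5.85236441e-03, -1.40805827e-05]), 'position': array([ 199.93289426, -591.45550624,  230.21774613]), 'tool_rot': array([[ 9.47392260e-01,  3.20074577e-01, -4.12898903e-04],
       [ 3.20074767e-01, -9.47390354e-01,  1.91330568e-03],
       [ 2.21224068e-04, -1.94480951e-03, -9.99998084e-01]]), 'force': array([-0.31785185, -0.00946874, -0.28971547]), 'moment': array([ 0.03263944, -0.07188651,  0.02102269]), 'opening': 85.4920215418714}
```

View pics/scene0.png

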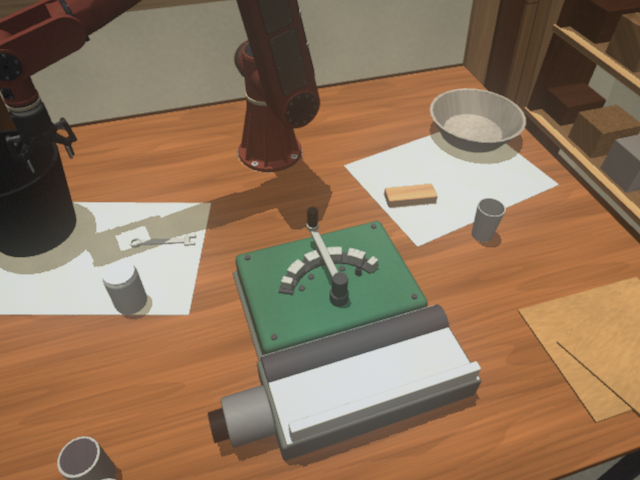

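View pics/top0.png

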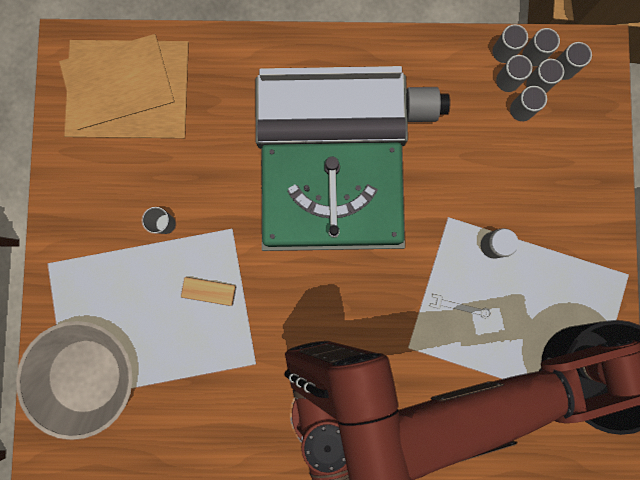

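View pics/wrist0.png

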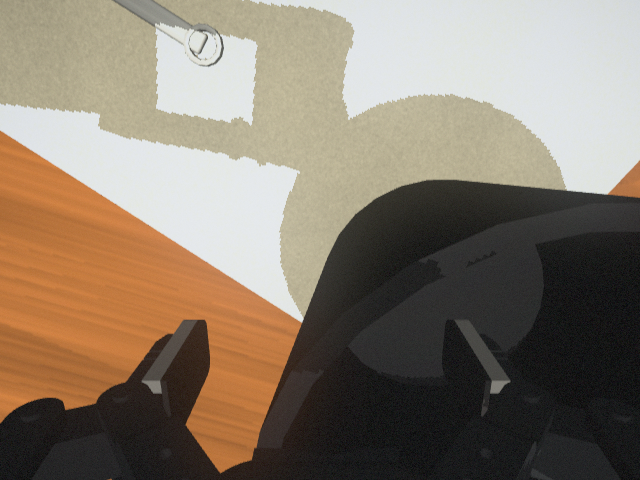

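The scene view shows the gearbox with the handle at about (312,218), the pivot at about (340,290), and the quadrant between them. In the top view the pivot is near (332,163) and the handle near (334,230). I'll zoom in and measure with both.

```bash
python3 - <<'E'
from h import *
a=load('top0')[0][135:255,255:410]; b=load('scene0')[0][195:325,250:410]
cv2.imwrite('pics/ztop.png',cv2.resize(a,None,fx=5,fy=5,interpolation=cv2.INTER_CUBIC))
cv2.imwrite('pics/zscene.png',cv2.resize(b,None,fx=4.5,fy=4.5,interpolation=cv2.INTER_CUBIC))
im,d,K,T=load('top0'); P=cloud(d,K,T)
for u,v in[(332,163),(334,230),(270,150),(398,150),(398,240),(333,212)]: print(u,v,np.round(P[v,u],1))
im,d,K,T=load('scene0'); P=cloud(d,K,T)
for u,v in[(312,213),(340,278),(20,150)]: print(u,v,np.round(P[v,u],1))
# bin height near the gripper
m=(P[...,0]>0)&(P[...,0]<400)&(P[...,1]<-450)&(P[...,2]>30); m[:,80:]=False; m[:140]=False
print(P[m][:,2].max() if m.any() else None)
E
```

```text
332 163 [692.4  -2.7 175. ]
334 230 [509.1 -10.1 205.7]
270 150 [743.6 172.7  98.1]
398 150 [ 747.3 -187.8  100.5]
398 240 [ 494.5 -189.7   86.8]
333 212 [563.1  -7.  150.5]
312 213 [518.3 -12.5 204.7]
340 278 [695.9  -1.8 167.2]
20 150 [  29.3 -700.6  181. ]
346.97452525260326
```

View pics/ztop.png

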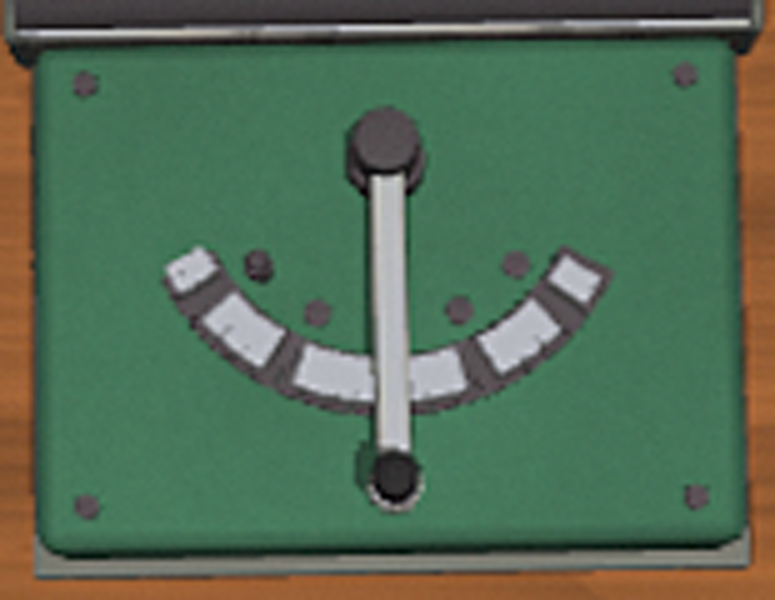

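View pics/zscene.png

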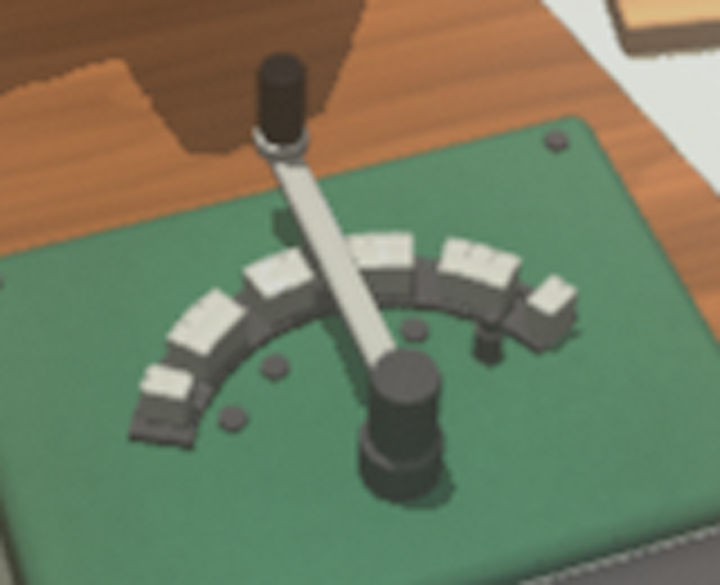

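```bash
cat > meas.py <<'E'
from h import *
from scipy.optimize import least_squares
import sys
def blocks(f,roi):
    im,d,K,T=load(f); h=cv2.cvtColor(im,cv2.COLOR_BGR2HSV)
    m=((h[...,1]<60)&(h[...,2]>130)).astype(np.uint8)
    mm=np.zeros_like(m); u0,v0,u1,v1=roi; mm[v0:v1,u0:u1]=m[v0:v1,u0:u1]
    v,u=np.nonzero(mm); return np.array([plane(K,T,a,b,120.) for a,b in zip(u,v)]),u,v,d,K,T,im
if __name__=='__main__':
    P,u,v,d,K,T,im=blocks('top0',(255,175,410,225))
    # pivot guess by cap depth
    p0=np.array([692,-2.7])
    r=np.hypot(*(P[:,:2]-p0).T); print(r.min(),r.max())
    # robust ring fit: hinge outside 113..137
    def f(p):
        r=np.hypot(*(P[:,:2]-p).T); return np.r_[np.maximum(0,r-136.5),np.maximum(0,113.5-r)]
    s=least_squares(f,p0,loss='soft_l1'); print('pivot',s.x)
    p=s.x; a=np.arctan2(-(P[:,1]-p[1]),-(P[:,0]-p[0])); r=np.hypot(*(P[:,:2]-p).T)
    k=(r>114)&(r<136); hh,e=np.histogram(a[k],np.arange(-1.2,1.2,.02))
    for c,x in zip(hh,e): print(f'{x:.2f}:{c}',end=' ')
    print()
    for n,(uu,vv,z) in dict(peg=(255+258/5,135+268/5,110),pl1=(255+317/5,135+313/5,94),pl2=(255+459/5,135+310/5,94),pl3=(255+516/5,135+265/5,94),handle=(255+397/5,135+473/5,210),cap=(255+386/5,135+138/5,173)).items():
        q=plane(K,T,uu-.5,vv-.5,z); w=q[:2]-p; print(n,np.round(q,1),'r',np.hypot(*w).round(1),'ang',np.arctan2(-w[1],-w[0]).round(3))
E
python3 meas.py
```

```text
21.88027091687256 158.73025694390532
pivot [702.18838125  -0.841589  ]
-1.20:0 -1.18:0 -1.16:0 -1.14:0 -1.12:0 -1.10:0 -1.08:0 -1.06:5 -1.04:6 -1.02:7 -1.00:6 -0.98:8 -0.96:7 -0.94:6 -0.92:0 -0.90:0 -0.88:0 -0.86:0 -0.84:0 -0.82:0 -0.80:2 -0.78:7 -0.76:5 -0.74:6 -0.72:8 -0.70:6 -0.68:6 -0.66:6 -0.64:6 -0.62:6 -0.60:7 -0.58:6 -0.56:6 -0.54:6 -0.52:6 -0.50:6 -0.48:2 -0.46:0 -0.44:0 -0.42:0 -0.40:0 -0.38:0 -0.36:3 -0.34:6 -0.32:6 -0.30:6 -0.28:6 -0.26:5 -0.24:6 -0.22:6 -0.20:5 -0.18:6 -0.16:6 -0.14:6 -0.12:6 -0.10:5 -0.08:7 -0.06:3 -0.04:3 -0.02:4 0.00:8 0.02:8 0.04:8 0.06:8 0.08:8 0.10:7 0.12:6 0.14:5 0.16:5 0.18:6 0.20:6 0.22:6 0.24:5 0.26:5 0.28:6 0.30:7 0.32:4 0.34:1 0.36:0 0.38:0 0.40:0 0.42:0 0.44:0 0.46:5 0.48:5 0.50:6 0.52:5 0.54:6 0.56:5 0.58:7 0.60:6 0.62:5 0.64:6 0.66:6 0.68:6 0.70:6 0.72:5 0.74:5 0.76:5 0.78:0 0.80:0 0.82:0 0.84:0 0.86:0 0.88:2 0.90:5 0.92:7 0.94:7 0.96:6 0.98:6 1.00:6 1.02:3 1.04:0 1.06:0 1.08:0 1.10:0 1.12:0 1.14:0 1.16:0 
peg [634.2  68.6 110. ] r 97.2 ang -0.796
pl1 [611.7  35.8  94. ] r 97.6 ang -0.385
pl2 [614.4 -43.8  94. ] r 97.7 ang 0.455
pl3 [640.3 -75.6  94. ] r 97.0 ang 0.879
handle [511.   -9.8 210. ] r 191.4 ang 0.047
cap [695.3  -1.8 173. ] r 7.0 ang 0.144
```

```bash
cat >> meas.py <<'E'
    obs=np.array([plane(K,T,255+uu/5-.5,135+vv/5-.5,z)[:2] for uu,vv,z in[(258,268,110),(317,313,94),(459,310,94),(516,265,94)]])
    an=np.array([-.9,-.45,.45,.9])
    g=lambda q:(q[:2]-92*np.c_[np.cos(an+q[2]),np.sin(an+q[2])]-obs).ravel()
    s=least_squares(g,[697,-2,.04]); print('peg fit',s.x,np.round(s.fun,1))
E
python3 meas.py|tail -1
cat > plan.py <<'E'
from h import *
from scipy.spatial.transform import Rotation as R
def plan(wps,R0=None,p0=None):
    """wps: list of (pos,yaw,nrows); yaw=angle of tool x, tool straight down. rounded rows printed"""
    s=manip.read_state(); p=np.array(s['position']) if p0 is None else p0; Rc=s['tool_rot'] if R0 is None else R0
    rows=[]
    for pos,yaw,n in wps:
        for i in range(n):
            k=n-i
            dp=(np.array(pos)-p)/k; l=np.round(Rc.T@dp/10,2)
            c,sn=np.cos(yaw),np.sin(yaw); Rt=np.array([[c,sn,0],[sn,-c,0],[0,0,-1.]])
            rv=R.from_matrix(Rc.T@Rt).as_rotvec()
            if np.linalg.norm(rv)>3.0 and rv[2]>0: rv=-rv
            w=np.round(rv/k/np.deg2rad(8),2)
            p=p+Rc@l*10; Rc=Rc@R.from_rotvec(w*np.deg2rad(8)).as_matrix()
            rows.append((l.tolist(),w.tolist(),np.linalg.norm(l)*10))
    for i in range(0,len(rows),5):
        b=rows[i:i+5]; print('L',[r[0] for r in b],'\nR',[r[1] for r in b],'max',round(max(r[2] for r in b),1))
    print('end',p.round(1)); return p,Rc
E
python3 - <<'E'
from plan import *
s=manip.read_state()
plan([((200,-590,340),.322,2),((605,20,335),3.185,18)])
E
```

```text
peg fit [ 6.95122917e+02 -9.93913840e-01  3.95642945e-02] [ 0.9  0.2 -1.  -0.1 -0.5 -0.4  0.5  0.3]
L [[0.03, -0.08, -5.49], [0.03, -0.07, -5.49], [3.21, -2.5, 0.03], [3.56, -1.96, 0.03], [3.83, -1.38, 0.03]] 
R [[-0.01, -0.0, 0.01], [-0.0, -0.0, 0.02], [0.0, -0.0, -1.14], [0.0, -0.0, -1.14], [0.0, -0.0, -1.14]] max 54.9
L [[4.0, -0.75, 0.03], [4.07, -0.11, 0.03], [4.03, 0.54, 0.03], [3.9, 1.17, 0.03], [3.66, 1.77, 0.03]] 
R [[0.0, -0.0, -1.14], [0.0, -0.0, -1.14], [0.0, -0.0, -1.14], [0.0, -0.0, -1.14], [0.0, -0.0, -1.14]] max 40.7
L [[3.33, 2.33, 0.03], [2.92, 2.83, 0.03], [2.44, 3.26, 0.03], [1.89, 3.6, 0.03], [1.29, 3.86, 0.03]] 
R [[0.0, -0.0, -1.14], [0.0, -0.0, -1.14], [0.0, -0.0, -1.14], [0.0, -0.0, -1.14], [0.0, -0.0, -1.14]] max 40.7
L [[0.67, 4.01, 0.03], [0.02, 4.07, 0.03], [-0.62, 4.02, 0.03], [-1.25, 3.87, 0.03], [-1.84, 3.62, 0.03]] 
R [[0.0, -0.0, -1.14], [0.0, -0.0, -1.14], [0.0, -0.0, -1.14], [0.0, -0.0, -1.13], [0.0, 0.0, -1.14]] max 40.7
end [605.  20. 335.]
```

Call:
arm_command(
  linear=[
    [0,-0.1,-5.5],
    [0,-0.1,-5.5],
    [3.2,-2.5,0],
    [3.55,-1.95,0],
    [3.85,-1.4,0],
  ],
  rot=[
    [0,0,0],
    [0,0,0],
    [0,0,-1.14],
    [0,0,-1.14],
    [0,0,-1.14],
  ],
)

```text
clock: 0.78
position: [266.8, -487.0, 341.0]
tool_rot: [[0.691, 0.723, 0.0], [0.723, -0.691, 0.0], [0.0, -0.0, -1.0]]
force: [0.3, -0.1, -0.4]
opening: 85.6
```

Call:
arm_command(
  linear=[
    [4.0,-0.75,0],
    [4.05,-0.1,0],
    [4.05,0.55,0],
    [3.9,1.15,0],
    [3.65,1.75,0],
  ],
  rot=[
    [0,0,-1.14],
    [0,0,-1.14],
    [0,0,-1.14],
    [0,0,-1.14],
    [0,0,-1.14],
  ],
)

```text
clock: 1.4
position: [378.4, -316.9, 340.9]
tool_rot: [[-0.033, 0.999, -0.0], [0.999, 0.033, 0.0], [0.0, -0.0, -1.0]]
force: [-0.2, -0.5, -0.5]
opening: 85.6
```

Call:
arm_command(
  linear=[
    [3.35,2.35,0],
    [2.9,2.85,0],
    [2.45,3.25,0],
    [1.9,3.6,0],
    [1.3,3.85,0],
  ],
  rot=[
    [0,0,-1.14],
    [0,0,-1.14],
    [0,0,-1.14],
    [0,0,-1.14],
    [0,0,-1.14],
  ],
)

```text
clock: 2.02
position: [490.3, -146.9, 341.0]
tool_rot: [[-0.738, 0.675, -0.0], [0.675, 0.738, 0.0], [0.0, -0.0, -1.0]]
force: [0.2, -0.4, 0.0]
opening: 84.8
```

Call:
arm_command(
  linear=[
    [0.65,4.0,0],
    [0,4.05,0],
    [-0.6,4.0,0],
    [-1.25,3.85,0],
    [-1.85,3.6,0],
  ],
  rot=[
    [0,0,-1.14],
    [0,0,-1.14],
    [0,0,-1.14],
    [0,0,-1.14],
    [0,0,-1.14],
  ],
)

```text
clock: 2.65
position: [601.8, 21.9, 340.8]
tool_rot: [[-0.999, -0.055, -0.001], [-0.055, 0.999, -0.0], [0.001, -0.0, -1.0]]
force: [0.2, -1.1, 0.4]
opening: 85.7
```

Call:
arm_command(
  linear=[
    [0,0,0],
  ],
  rot=[
    [0,0,0],
  ],
)

```text
clock: 2.78
position: [601.9, 22.9, 340.3]
tool_rot: [[-0.999, -0.053, -0.001], [-0.053, 0.999, 0.001], [0.001, 0.001, -1.0]]
force: [1.2, -0.2, -0.7]
opening: 85.8
```

```bash
python3 - <<'E'
from h import *
im,d,m=snap('wrist','w1'); s=manip.read_state()
print(s['clock'],s['position'],s['tool_rot'].round(3).tolist(),s['force'],s['joint_positions'].round(3))
E
```

```text
2.825 [601.29551609  21.58255528 340.45010907] [[-0.999, -0.05, -0.002], [-0.05, 0.999, -0.0], [0.002, -0.0, -1.0]] [-0.98877214 -0.85689681  0.09913344] [-0.08   0.102  1.541 -0.     1.5   -1.702]
```

View pics/w1.png

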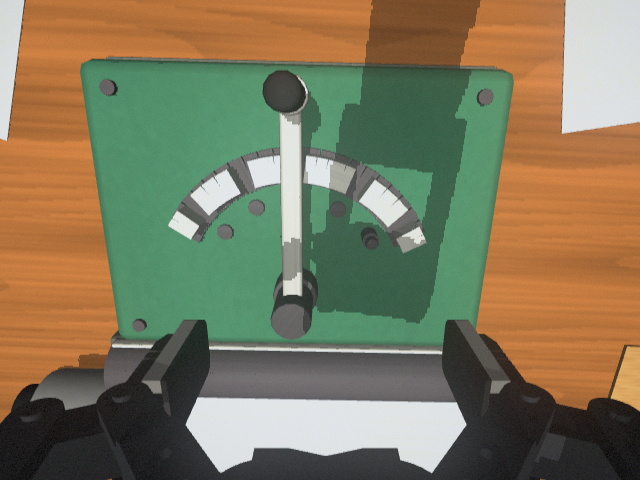

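The wrist view has the peg at (370,238), the handle top at (285,90) and the pivot cap at (291,320). The marked outer notch is near (405,228). I'll zoom in on it for its edges.

```bash
python3 - <<'E'
from h import *
im=load('w1')[0][140:265,300:440]
z=cv2.resize(im,None,fx=5,fy=5,interpolation=cv2.INTER_CUBIC)
z=np.clip((z/255.)**.6*255,0,255).astype(np.uint8)
cv2.imwrite('pics/zw1.png',z)
E
```

```text
(no output)
```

View pics/zw1.png

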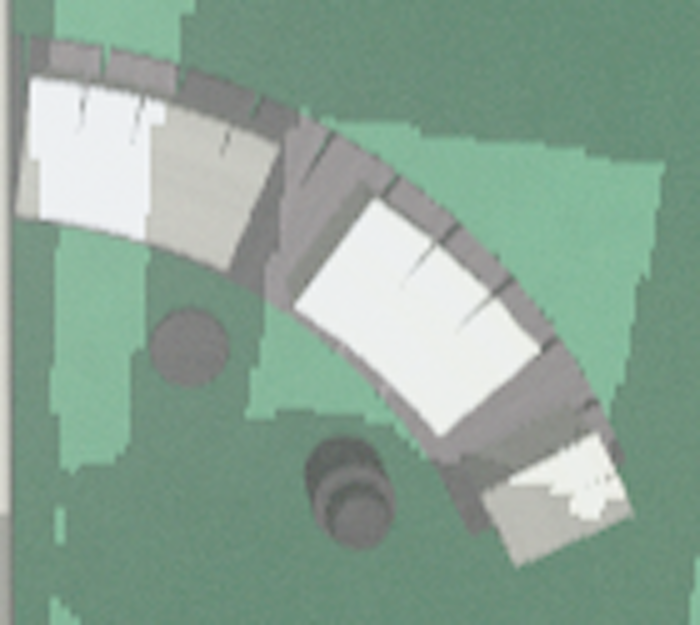

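```bash
python3 - <<'E'
from h import *
from scipy.optimize import least_squares
im,d,K,T=load('w1'); P=cloud(d,K,T)
Z=lambda x,y:(300+x/5-.5+.1,140+y/5-.5+.1)
pts=[(Z(362,515),124),(Z(189,347),94),((256.5,208),94),((225,232),94)]
obs=np.array([plane(K,T,*uv,z)[:2] for uv,z in pts]); an=np.array([-.9,-.45,.45,.9])
for uv,z in pts: print('depth z',P[int(round(uv[1])),int(round(uv[0]))].round(1))
g=lambda q:(q[:2]-92*np.c_[np.cos(an+q[2]),np.sin(an+q[2])]-obs).ravel()
s=least_squares(g,[697,-2,.04]); print('peg fit',s.x,np.round(s.fun,1)); p=s.x[:2];yaw=s.x[2]
for n,(x,y) in dict(o1=(541,348),o2=(440,437),o3=(600,432),o4=(485,495),i1=(278,148),i2=(232,270),i3=(375,198),i4=(295,303)).items():
    q=plane(K,T,*Z(x,y),120); w=q[:2]-p; print(n,q.round(1),np.hypot(*w).round(1),(np.arctan2(-w[1],-w[0])-yaw).round(3))
print('block z',P[205,385],P[170,315])
for n,uv,z in[('handle',(285,91),210),('cap',(291,321),None)]:
    zz=P[int(uv[1]),int(uv[0]),2]; q=plane(K,T,*uv,z or zz); w=q[:2]-p; print(n,zz,q,np.hypot(*w),np.arctan2(-w[1],-w[0])-yaw)
# triangulate handle top centre: top view (334.0,229.2) vs wrist
_,_,K2,T2=load('top0')
o1,r1=ray(K,T,285,91);o2,r2=ray(K2,T2,255+397/5-.5,135+473/5-.5)
t=np.linalg.lstsq(np.c_[r1,-r2],o2-o1,rcond=None)[0]; print('tri',o1+r1*t[0],o2+r2*t[1])
E
```

```text
depth z [635.1  66.3 122.4]
depth z [611.2  33.   93.3]
depth z [614.6 -46.2  92.7]
depth z [640.6 -76.9  93. ]
peg fit [ 6.94899659e+02 -2.77150490e+00  4.15992638e-02] [ 0.5  0.8 -0.6  0.4 -0.5 -0.7  0.5 -0.5]
o1 [601.9  96.3 120. ] 135.9 -0.859
o2 [619.6  79.6 120. ] 111.6 -0.872
o3 [617.1 109.  120. ] 136.2 -1.004
o4 [630.3  89.1 120. ] 112.3 -1.0
i1 [568.4  45.7 120. ] 135.4 -0.408
i2 [590.6  39.1 120. ] 112.4 -0.423
i3 [576.3  63.6 120. ] 135.9 -0.552
i4 [596.   50.9 120. ] 112.5 -0.539
block z [599.51560865  75.46898571 118.16256403] [571.19221322  10.24165645 118.83529913]
handle 208.97015560619616 [511.07983349  -9.21468828 210.        ] 183.93271257217773 -0.00656198434757
cap 167.1391610219706 [695.6097557   -3.73685769 167.13916102] 1.1983921549042627 2.163407195693814
tri [510.96974554  -9.44620179 207.55616789] [511.22709041  -9.84220292 207.5820899 ]
```

The marked notch is the outer one on the world +y side, centred at about -0.934 rad. It measures 17 mm wide, as the text says. Triangulating the two views puts the handle top at z≈208. Next is the grasp.

```bash
python3 - <<'E'
from plan import *
plan([((511,-9.5,290),3.183,2),((511,-9.5,168),3.183,3)])
E
```

```text
L [[4.58, -1.32, 2.53], [4.58, -1.35, 2.53], [-0.0, 0.0, 4.07], [-0.0, 0.0, 4.06], [-0.0, 0.01, 4.07]] 
R [[-0.0, -0.01, 0.03], [-0.0, -0.0, 0.03], [-0.0, -0.0, 0.0], [-0.0, -0.0, 0.0], [-0.0, -0.0, 0.0]] max 54.0
end [511.   -9.5 168. ]
```

Call:
arm_command(
  linear=[
    [4.6,-1.35,2.5],
    [4.6,-1.35,2.5],
    [0,0,0],
    [0,0,0],
  ],
  rot=[
    [0,0,0.05],
    [0,0,0],
    [0,0,0],
    [0,0,0],
  ],
)

```text
clock: 3.32
position: [511.1, -11.3, 292.1]
tool_rot: [[-0.999, -0.04, 0.002], [-0.04, 0.999, -0.0], [-0.002, -0.0, -1.0]]
force: [0.8, 0.2, 1.0]
opening: 85.4
```

```bash
python3 - <<'E'
from plan import *
im,d,m=snap('wrist','w2')
plan([((511,-9.5,168),3.183,4)])
K,T=m['intrinsics'],m['cam_to_world']
P=cloud(d,K,T); k=(P[...,2]>200)&(P[...,2]<214)&(abs(P[...,0]-511)<30)&(abs(P[...,1]+9)<30)&(d>0)
print(k.sum(),P[k].mean(0),np.median(P[k],0),P[k].min(0),P[k].max(0)); print(manip.read_state()['position'])
E
```

```text
L [[0.04, 0.05, 3.13], [0.04, 0.05, 3.13], [0.03, 0.04, 3.13], [0.03, 0.05, 3.13]] 
R [[-0.0, 0.01, -0.0], [-0.0, 0.01, -0.0], [-0.0, 0.0, -0.0], [-0.01, 0.01, -0.0]] max 31.3
end [511.   -9.5 168. ]
1434 [509.46413943 -11.56786402 207.53660732] [509.25740173 -11.58307037 207.96729465] [498.28408907 -23.91408717 200.01815589] [523.10894128   1.41920094 210.0085465 ]
[512.17404141 -11.21442341 293.21017852]
```

View pics/w2.png

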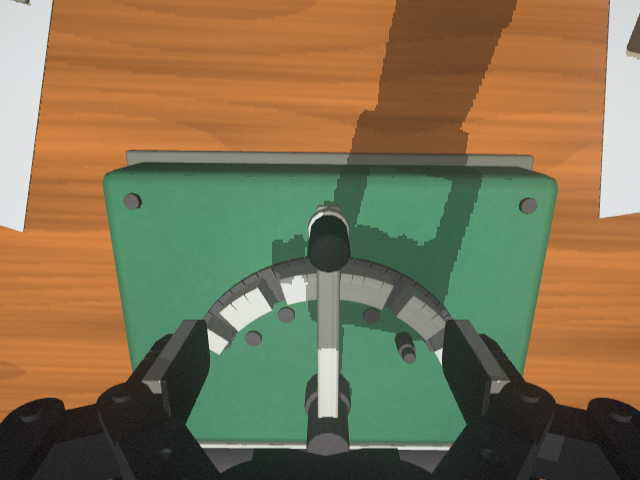

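The handle top, around (329,250), sits centred between the open fingers at about columns 205 and 445. I'll go straight down and close.

Call:
arm_command(
  linear=[
    [0,0.05,3.1],
    [0,0,3.1],
    [0,0,3.1],
    [0,0,3.1],
    [0,0,0],
  ],
  rot=[
    [0,0,0],
    [0,0,0],
    [0,0,0],
    [0,0,0],
    [0,0,0],
  ],
)

```text
clock: 4.0
position: [510.7, -9.9, 166.2]
tool_rot: [[-0.999, -0.042, -0.003], [-0.042, 0.999, 0.0], [0.003, 0.001, -1.0]]
force: [0.2, -0.5, -0.6]
opening: 85.5
```

Call:
arm_command(
  linear=[
    [0,0,0],
    [0,0,0],
    [0,0,0],
    [0,0,0],
    [0,0,0],
  ],
  rot=[
    [0,0,0],
    [0,0,0],
    [0,0,0],
    [0,0,0],
    [0,0,0],
  ],
  fingers=1.5,
)

```text
clock: 4.62
position: [511.4, -10.0, 168.2]
tool_rot: [[-0.999, -0.042, 0.002], [-0.042, 0.999, -0.0], [-0.002, -0.0, -1.0]]
force: [0.6, 0.0, 1.7]
opening: 24.6
```

Call:
arm_command(
  linear=[
    [0,0,0],
    [0,0,0],
    [0,0,0],
    [0,0,0],
    [0,0,0],
  ],
  rot=[
    [0,0,0],
    [0,0,0],
    [0,0,0],
    [0,0,0],
    [0,0,0],
  ],
  fingers=1.5,
)

```text
clock: 5.25
position: [511.3, -10.0, 167.6]
tool_rot: [[-0.999, -0.042, 0.001], [-0.042, 0.999, -0.0], [-0.001, -0.0, -1.0]]
force: [0.5, 0.4, 3.5]
opening: 24.7
```

Gripped, with an opening of 24.7 mm. Lifting next.

Call:
arm_command(
  linear=[
    [-0.1,0,-0.65],
    [-0.15,0,-0.65],
    [-0.2,0,-0.65],
    [-0.25,0,-0.65],
    [0,0,0],
  ],
  rot=[
    [0,0,0],
    [0,0,0],
    [0,0,0],
    [0,0,0],
    [0,0,0],
  ],
)

```text
clock: 5.88
position: [516.8, -9.5, 189.4]
tool_rot: [[-0.999, -0.042, -0.003], [-0.042, 0.999, 0.001], [0.003, 0.001, -1.0]]
force: [10.1, 0.2, -13.9]
opening: 25.0
```

```bash
python3 - <<'E'
from plan import *
s=manip.read_state(); print(s['position'],s['force'],s['opening'])
im,d,m=snap('scene','s1'); b=im[170:340,240:420]
cv2.imwrite('pics/zs1.png',cv2.resize(b,None,fx=4,fy=3.5))
pv=np.array([695,-2.]); yaw=.041; p=s['position']; w=p[:2]-pv; r=np.hypot(*w); a=np.arctan2(-w[1],-w[0])-yaw; print('r',r,'swing',a)
wps=[]; n=20
for i in range(1,n+1):
    th=a+(-.934-a)*i/n; t=th+yaw; wps.append(((pv[0]-r*np.cos(t),pv[1]-r*np.sin(t),p[2]),np.pi+yaw+th,1))
plan(wps)
E
```

```text
[516.78669262  -9.51990624 189.3724276 ] [ 10.08964561   0.22384374 -13.90804346] 24.95800335999011
r 178.3718921700033 swing 0.0011710815321011939
L [[-0.03, 0.83, -0.02], [-0.02, 0.84, -0.0], [-0.02, 0.83, -0.0], [-0.02, 0.83, -0.0], [-0.01, 0.84, -0.0]] 
R [[0.0, -0.02, 0.33], [0.0, 0.0, 0.34], [0.0, 0.0, 0.33], [0.0, 0.0, 0.34], [0.0, -0.0, 0.33]] max 8.4
L [[-0.02, 0.83, 0.0], [-0.02, 0.84, 0.0], [-0.02, 0.83, 0.0], [-0.02, 0.83, 0.0], [-0.02, 0.84, 0.0]] 
R [[0.0, -0.0, 0.34], [0.0, -0.0, 0.33], [0.0, -0.0, 0.34], [0.0, -0.0, 0.33], [0.0, -0.0, 0.34]] max 8.4
L [[-0.02, 0.83, 0.0], [-0.02, 0.84, 0.0], [-0.02, 0.83, 0.0], [-0.02, 0.83, 0.0], [-0.02, 0.84, 0.0]] 
R [[0.0, -0.0, 0.33], [0.0, -0.0, 0.34], [0.0, -0.0, 0.33], [0.0, -0.0, 0.34], [0.0, -0.0, 0.33]] max 8.4
L [[-0.02, 0.83, 0.0], [-0.02, 0.83, 0.01], [-0.02, 0.84, -0.0], [-0.02, 0.83, -0.0], [-0.02, 0.83, -0.0]] 
R [[0.0, -0.0, 0.34], [0.0, -0.0, 0.33], [0.0, -0.0, 0.34], [0.0, -0.0, 0.33], [0.0, -0.0, 0.34]] max 8.4
end [583.1 136.9 189.3]
```

View pics/zs1.png

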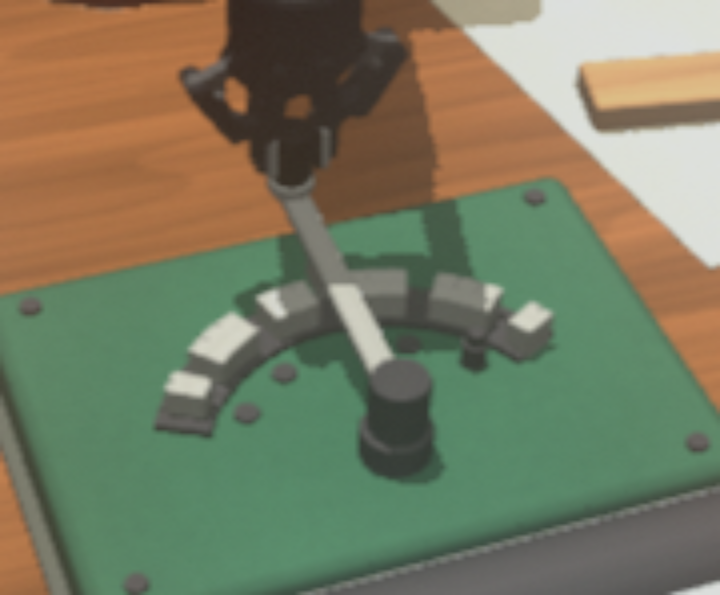

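The lever is lifted about 22 mm with its bar clear of the quadrant. I'll add 3 mm of lift and then swing.

Call:
arm_command(
  linear=[
    [-0.1,0,-0.3],
    [-0.03,1.04,0],
    [-0.03,1.04,0],
    [-0.03,1.04,0],
    [-0.03,1.04,0],
  ],
  rot=[
    [0,0,0],
    [0,0,0.42],
    [0,0,0.42],
    [0,0,0.42],
    [0,0,0.42],
  ],
)

```text
clock: 6.55
position: [520.7, 31.6, 192.1]
tool_rot: [[-0.981, 0.193, -0.003], [0.193, 0.981, -0.001], [0.003, -0.002, -1.0]]
force: [9.4, -2.0, -12.6]
opening: 24.4
```

Call:
arm_command(
  linear=[
    [-0.03,1.04,0],
    [-0.03,1.04,0],
    [-0.03,1.04,0],
    [-0.03,1.04,0],
    [-0.03,1.04,0],
  ],
  rot=[
    [0,0,0.42],
    [0,0,0.42],
    [0,0,0.42],
    [0,0,0.42],
    [0,0,0.42],
  ],
)

```text
clock: 7.18
position: [537.4, 80.0, 191.8]
tool_rot: [[-0.884, 0.467, -0.005], [0.467, 0.884, -0.002], [0.003, -0.004, -1.0]]
force: [7.0, -2.1, -11.1]
opening: 24.7
```

Call:
arm_command(
  linear=[
    [-0.03,1.04,0],
    [-0.03,1.04,0],
    [-0.03,1.04,0],
    [-0.03,1.04,0],
    [0,0,0],
  ],
  rot=[
    [0,0,0.42],
    [0,0,0.42],
    [0,0,0.42],
    [0,0,0.42],
    [0,0,0],
  ],
)

```text
clock: 7.8
position: [560.7, 114.4, 191.6]
tool_rot: [[-0.753, 0.659, -0.006], [0.659, 0.753, -0.002], [0.003, -0.005, -1.0]]
force: [5.2, -1.8, -10.6]
opening: 24.9
```

```bash
cat > st.py <<'E'
from plan import *
import sys
s=manip.read_state(); print(s['clock'],s['position'],s['force'].round(1),s['opening'])
pv=np.array([695,-2.]); yaw=.041; p=s['position']; w=p[:2]-pv; r=np.hypot(*w); a=np.arctan2(-w[1],-w[0])-yaw; print('r',r,'swing',a,'toolyaw-rel',np.arctan2(s['tool_rot'][1,0],s['tool_rot'][0,0])%(2*np.pi)-np.pi-yaw)
E
python3 - <<'E'
from st import *
im,d,m=snap('scene','s2'); b=im[170:340,240:420]
cv2.imwrite('pics/zs2.png',cv2.resize(b,None,fx=4,fy=3.5))
im,d,m=snap('wrist','w3')
E
```

```text
7.8 [560.65794146 114.44394912 191.61744741] [  5.2  -1.8 -10.6] 24.87031141398487
r 177.78352561352577 swing -0.7551509087747611 toolyaw-rel -0.7599282473850094
```

View pics/zs2.png

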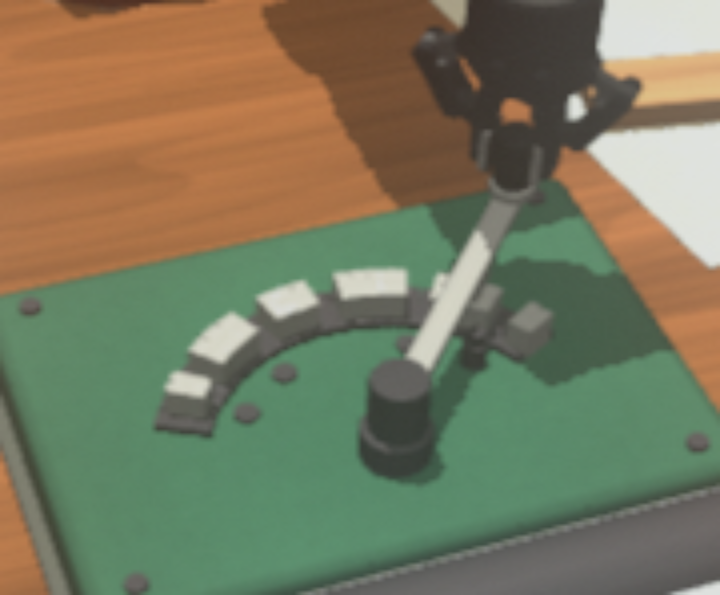

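View pics/w3.png

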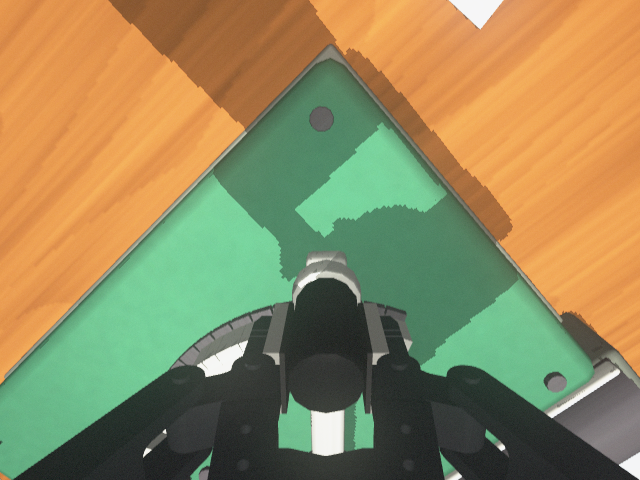

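The lever is raised at about -0.755, past the inner notch, between it and the outer one. Next I'll go on to -0.934 and lower gradually.

Call:
arm_command(
  linear=[
    [-0.03,1.06,0],
    [-0.03,1.06,0],
    [-0.03,1.06,0],
    [0,0,0],
    [0,0,0],
  ],
  rot=[
    [0,0,0.43],
    [0,0,0.43],
    [0,0,0.43],
    [0,0,0],
    [0,0,0],
  ],
)

```text
clock: 8.52
position: [583.8, 136.1, 193.1]
tool_rot: [[-0.622, 0.783, -0.005], [0.783, 0.622, -0.001], [0.002, -0.004, -1.0]]
force: [4.4, -1.3, -12.4]
opening: 24.6
```

```bash
python3 st.py
```

```text
8.525 [583.77800829 136.14956399 193.05826785] [  4.4  -1.3 -12.4] 24.612739264750548
r 177.35736091368673 swing -0.9339631154826623 toolyaw-rel -0.9399939027301879
```

Call:
arm_command(
  linear=[
    [0.15,0,0.5],
    [0.15,0,0.5],
    [0.1,0,0.3],
    [0,0,0],
  ],
  rot=[
    [0,0,0],
    [0,0,0],
    [0,0,0],
    [0,0,0],
  ],
)

```text
clock: 9.02
position: [582.9, 139.7, 183.9]
tool_rot: [[-0.621, 0.783, 0.0], [0.783, 0.621, -0.001], [-0.001, -0.0, -1.0]]
force: [0.3, -1.5, -3.9]
opening: 24.8
```

Call:
arm_command(
  linear=[
    [0.05,0,0.3],
    [0.05,0,0.3],
    [0,0,0],
  ],
  rot=[
    [0,0,0],
    [0,0,0],
    [0,0,0],
  ],
)

```text
clock: 9.4
position: [581.9, 141.6, 177.2]
tool_rot: [[-0.621, 0.783, -0.001], [0.783, 0.621, 0.001], [0.002, -0.0, -1.0]]
force: [-1.8, 2.2, -3.1]
opening: 24.6
```

```bash
python3 st.py
```

```text
9.4 [581.89646436 141.6020734  177.1657361 ] [-1.8  2.2 -3.1] 24.621558943146027
r 182.79487208007058 swing -0.944651298963399 toolyaw-rel -0.9411783811297868
```

Call:
arm_command(
  linear=[
    [0.05,-0.1,0.3],
    [0.1,0,0.3],
    [0,0,0],
  ],
  rot=[
    [0,0,0],
    [0,0,0],
    [0,0,0],
  ],
)

```text
clock: 9.78
position: [580.3, 142.2, 171.4]
tool_rot: [[-0.621, 0.783, -0.001], [0.783, 0.621, 0.002], [0.002, 0.0, -1.0]]
force: [-2.5, 4.9, -1.8]
opening: 24.6
```

```bash
python3 - <<'E'
from st import *
im,d,m=snap('scene','s3'); b=im[170:340,240:420]
cv2.imwrite('pics/zs3.png',cv2.resize(b,None,fx=4,fy=3.5))
E
```

```text
9.775 [580.31727654 142.23875736 171.42840897] [-2.5  4.9 -1.8] 24.56776915790015
r 184.274106120296 swing -0.9400567638811806 toolyaw-rel -0.9411733262338325
```

View pics/zs3.png

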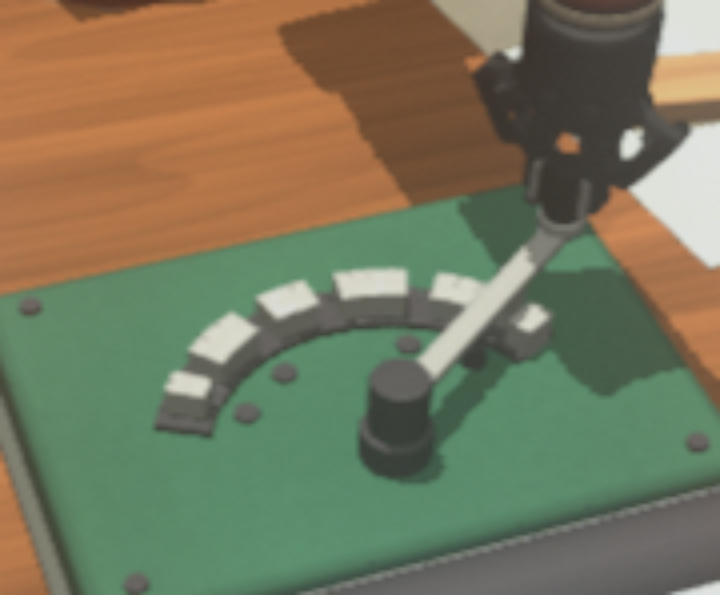

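Call:
arm_command(
  linear=[
    [0.05,0,0.25],
    [0.05,0,0.2],
    [0,0,0],
  ],
  rot=[
    [0,0,0],
    [0,0,0],
    [0,0,0],
  ],
)

```text
clock: 10.2
position: [580.6, 143.0, 169.3]
tool_rot: [[-0.621, 0.784, 0.001], [0.784, 0.621, 0.001], [0.0, 0.002, -1.0]]
force: [-6.7, 4.4, 6.0]
opening: 24.4
```

```bash
python3 st.py
```

```text
10.2 [580.58026708 143.02279446 169.33768577] [-6.7  4.4  6. ] 24.434160211581233
r 184.72543461840687 swing -0.9438126043535764 toolyaw-rel -0.9415153027340489
```

The z force has turned positive, so the lever has bottomed in the notch. I'll open the fingers and check.

Call:
arm_command(
  linear=[
    [0,0,0],
    [0,0,0],
    [0,0,0],
    [0,0,0],
  ],
  rot=[
    [0,0,0],
    [0,0,0],
    [0,0,0],
    [0,0,0],
  ],
  fingers=6,
)

```text
clock: 10.7
position: [580.1, 141.8, 166.6]
tool_rot: [[-0.621, 0.784, -0.0], [0.784, 0.621, -0.0], [-0.0, -0.0, -1.0]]
force: [0.1, 0.2, -0.8]
opening: 60.4
```

Call:
arm_command(
  linear=[
    [0,0,-2],
    [0,0,-4],
    [0,0,-5],
    [0,0,-5],
    [0,0,0],
  ],
  rot=[
    [0,0,0],
    [0,0,0],
    [0,0,0],
    [0,0,0],
    [0,0,0],
  ],
)

```text
clock: 11.32
position: [583.3, 142.6, 335.5]
tool_rot: [[-0.622, 0.783, 0.014], [0.783, 0.622, 0.002], [-0.007, 0.012, -1.0]]
force: [0.7, 0.3, 0.7]
opening: 60.1
```

```bash
python3 - <<'E'
from st import *
im,d,m=snap('scene','s4'); b=im[170:340,240:420]
cv2.imwrite('pics/zs4.png',cv2.resize(b,None,fx=4,fy=3.5))
K,T=m['intrinsics'],m['cam_to_world'];P=cloud(d,K,T)
im,d,m=snap('wrist','w4')
P2=cloud(d,m['intrinsics'],m['cam_to_world'])
for Q in(P,P2):
    k=(np.hypot(Q[...,0]-581,Q[...,1]-143)<18)&(Q[...,2]>150)&(Q[...,2]<240); q=Q[k]; print(k.sum(), np.percentile(q[:,2],[50,90,95,98]) if k.any() else '', q[q[:,2]>np.percentile(q[:,2],95)-4].mean(0) if k.any() else '')
E
```

```text
11.325 [583.33412833 142.57054787 335.53197584] [0.7 0.3 0.7] 60.087126430838495
r 182.67432827161667 swing -0.9541144874165 toolyaw-rel -0.941018891890579
256 [187.76331465 210.51860316 211.15960203 211.67861165] [582.43577447 140.54553533 210.00286386]
1683 [207.15268621 208.82897468 209.08902056 209.38228218] [580.05639184 140.9072511  207.99551729]
```

View pics/zs4.png

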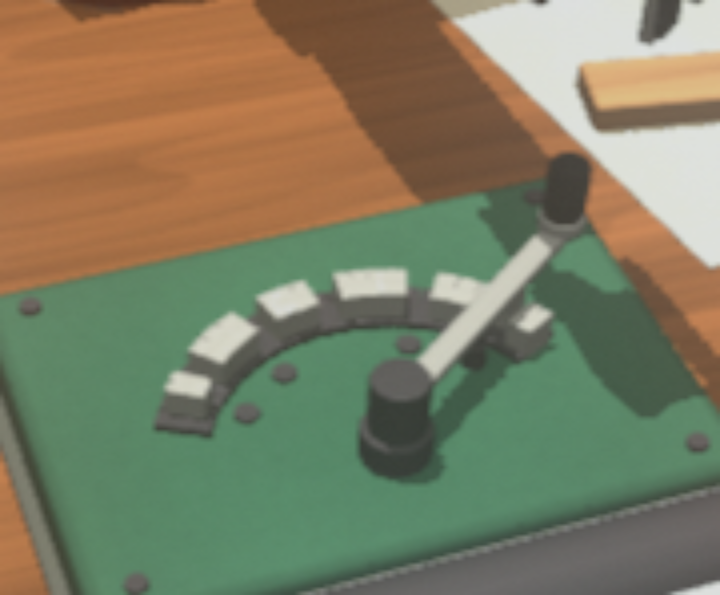

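View pics/w4.png

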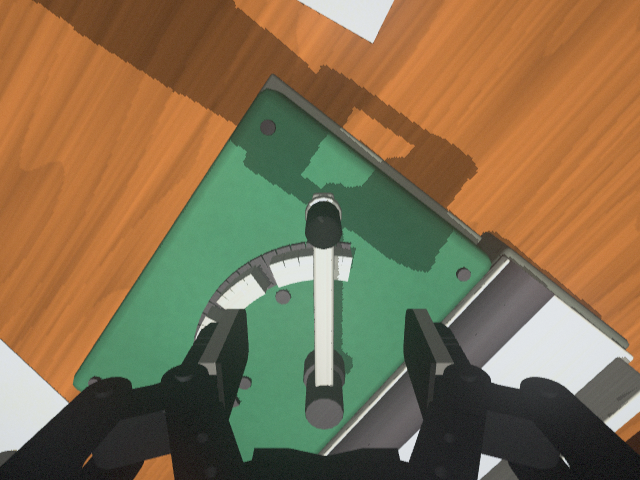

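```bash
python3 - <<'E'
from st import *
pv=np.array([695,-2.])
for f in('w1','w2','w4','top0','scene0','s4'):
    im,d,K,T=load(f);Q=cloud(d,K,T); sw=0 if f in('w1','w2','top0','scene0') else -.937; t=sw+yaw
    e=-np.array([np.cos(t),np.sin(t)]); n=np.array([-e[1],e[0]])
    w=Q[...,:2]-pv; r=w@e; l=w@n; ok=d>0
    h=ok&(abs(r-185)<8)&(abs(l)<8)&(Q[...,2]>195); b=ok&(r>60)&(r<150)&(abs(l)<14)&(Q[...,2]>139)&(Q[...,2]<170)
    o=[h.sum(),np.median(Q[h][:,2]).round(2),np.percentile(Q[h][:,2],90).round(2),b.sum()]
    c=np.polyfit(r[b],Q[b][:,2],1); c2=np.polyfit(r[b],l[b],1); o+=['bar slope',c[0].round(4),'z@120',np.polyval(c,120).round(2),'swing',(sw+c2[0]).round(4),'lat@125',np.polyval(c2,125).round(2)]
    print(f,*o)
E
```

```text
11.425 [580.57270657 142.1947012  328.92766407] [-0.2  0.1 -0.8] 59.72755326436811
r 184.0807359189439 swing -0.9409939455985128 toolyaw-rel -0.94106708035859
w1 692 208.37 209.42 2373 bar slope 0.0001 z@120 149.03 swing 0.0018 lat@125 1.6
w2 712 208.34 209.17 2279 bar slope -0.0005 z@120 149.13 swing -0.0051 lat@125 1.88
w4 2023 405.68 410.24 1900 bar slope -0.0004 z@120 149.09 swing -0.9361 lat@125 0.5
top0 36 208.41 214.56 221 bar slope 0.0017 z@120 150.14 swing -0.0088 lat@125 0.41
scene0 31 209.84 211.61 233 bar slope -0.0019 z@120 150.22 swing 0.0046 lat@125 3.05
s4 71 676.64 678.06 242 bar slope -0.0057 z@120 150.18 swing -0.936 lat@125 -1.28
```

The bar's height and slope match the home readings from before the move (149.1 against 149.0/149.1 mm), and the swing is -0.936. The arm is clear of everything, so I'll hand in.

```bash
python3 -c "
from cell import hand_in
print(hand_in())"
```

```text
the job is handed in; nothing more can be done
None
```

The feed lever is home in the notch marked by the tall peg, which is the outer one on the gearbox's +y side. I gripped the handle, lifted it about 25 mm, carried it over the inner notch and lowered it until the spring force reversed. Then I opened the fingers and drew the arm straight up. I handed the job in at about 11.4 s.

**Last checks:**
- **Position:** the lever stands at -0.936 rad in both the wrist and scene views. The notch centre measured about -0.934 rad, with 0.024 rad free either side.
- **Depth:** the wrist camera puts the bar at 149.1 mm, the same as its home height before the move. The handle top is at about 208 mm. Riding on the quadrant it would be about 15 mm higher.
- **Gripper:** it was open and about 160 mm above its grasp height, with no force on it.

**Disagreements and gaps:**
- **While lowering:** the tool read up to 0.01 rad past the notch centre and stopped 1 to 2 mm above its starting grasp height. The check after release showed the lever fully home.
- **Handle height:** my final automatic handle-height reading picked up the gripper instead, so I used the earlier handle reading and the bar heights.
- **Loose items:** the planned path stayed clear of them, but I did not measure them again.

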